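# Advance the film four frames and capture

### The arm

A 7-joint arm with a two-finger parallel gripper is mounted at the origin on the work surface. World frame = base frame: x ahead of the robot, y to its left, z up, the work surface at z = 0. Lengths are in m, angles in degrees, forces in N, time in s.
With the tool pointing down it reaches from about 0.425 to 0.95 m from the base axis. Payload 4.7 kg.
Tool frame: the origin (TCP) lies on the centre line of the jaws, within the pads' length; the fingertips stand 25 mm ahead of it and the grasp point (between the pads) lies 6 mm ahead of it; x points along the fingers, y is the direction in which the jaws open and shut, and the axes are right-handed (so a half turn about x gives the same grasp; the last joint's range is limited). The gripper opens to 85 mm and grips with 20 to 120 N. Pads are 22 mm wide; open, the fingers measure 114 mm over their backs; the gripper's body (76 mm by 85 mm) begins 54 mm behind the grasp point. The pads swing forward as they close: fully open they stand 13 mm farther back than shut.
Start: joints at [-78.891, 26.849, -2.785, 87.806, 1.381, 65.374, -4.715], TCP at [0.149, 0.658, 0.256] pointing down, gripper open.
Joint ranges: [-148.3, 148.3], [-19.14, 114.17], [-79.39, 73.82], [5.75, 140.21], [-59.74, 239.74], [12.07, 113.84], [-152.46, 152.46]. Speed limits (degrees/s): [147.25, 147.25, 180, 180, 180, 180, 180].

### API

Orientations are given as [roll, pitch, yaw] about the fixed x, y, z axes, in that order (R = Rz(yaw) Ry(pitch) Rx(roll)).
In Python, from cell import manip gives the robot as it stands.
- The arm moves only by the tool move_arm, never from a script. Its argument "rows" is a list of rows, each an object of numbers: "gripper": the opening, from 0 (shut) to 1 (fully open); "x", "y", "z": the shift along the tool's x, y, z in mm; "roll": the turn about the tool's x in degrees. A call has 1 to 8 rows; each row shifts and turns the commanded pose from where the row before left it, along the tool's axes as they then stand; what a row does not reach is not made up. A row lasts 1/12 s, in which the tool goes at most 41.7 mm and 7.16 degrees, less where a joint would pass 70% of its speed; a pose out of reach is approached as far as the arm can. A call with a gripper value outside its range is refused whole. The fingers move at their own pace and stop on an object; "newtons" is the grip in N (left out, the last holds). Time passes only in rows, so rows that do not move let the fingers close. It gives the time, the measured TCP pose, the force and the opening at its end, in the units of the state.
- manip.sense(): the state, without advancing time (a new reading comes with each control period).
- manip.get_image(name): name is "scene" or "side" or "wrist"; returns the picture (480x640x3 uint8, red, green, blue); there is no depth.
- manip.get_calibration(name): a dict with "vertical_fov" (degrees; the focal length in pixels is half the picture's height over the tangent of half this angle, whatever the lens; pixels are square), "cx", "cy" (the principal point, pixels), "D" ([k1, k2, p1, p2, k3] as OpenCV has them; the pictures are not rectified), "xyz" and "rotation" of the camera in the world; the wrist camera has in their place "T_tool_cam" (4x4, takes a point from camera to tool coordinates, whose origin is the TCP and whose axes are the tool frame's). Camera axes: x right, y down, z forward; pixel columns grow to the right and rows downward; lengths in m; the calibration is good to about 2 mm. A picture is of the moment at which its call begins: read the wrist's pose just before it. get_calibration takes no time and is no camera call.
- manip.hand_in(): hands the job in, once; it reports no verdict.
Trained networks look in the newest picture that a camera, given by its name, has taken for a name from the list of things; names that differ only in an ending like _2 or _b are one class to them, and where a whole thing is asked for, a point or a joint stands for the part that bears it (a point fixed in the world has none). Each returns a list of dicts, best first, with "confidence" (0 to 1); they miss things now and then, are a little off and sometimes report something else, mostly with a low value. They report only what shows in the picture. A call takes as long as a camera call.
- manip.search_frame(camera, query): "point" ([column, row] in pixels, amid what is visible of it).
- manip.silhouettes(camera, query): "pixels" (480x640 bool, what is visible of it) and "point" ([column, row] in pixels, amid what is visible of it).
- manip.mark_of(camera, query): "point" ([column, row] in pixels: a listed point, or the origin of a listed thing).
The state is a dict: "clock": time; "joint_pos": joint angles; "qd": joint speeds; "effort": joint torques, N m; "eef_pos": TCP position; "orientation": TCP orientation; "wrist_force": force on the tool from outside, world axes, zero at the start; "moment": the same for the moment, N m; "finger_gap": finger opening in m.
Only numpy, scipy, OpenCV 4.12 (cv2) and the standard library are available. Lean on these libraries where they do the work, as an engineer would, in place of code of your own. Each camera call takes 0.05 s, during which the arm holds its last target. There are 200 camera calls.

### The job

On the film digitiser, push the orange wing of the frame dial round clockwise with a fingertip, exactly four clicks on from where it stands (one frame a click), never back past its starting click or beyond the fourth; only then press the green capture button right down and let it come back up. Push lightly, do not force the dial, and leave the other things on and around the digitiser where they are.

Things in the scene. Friction and masses are not known exactly. Their poses are not given: they have to be found in the camera images.
- digitiser: Flat grey box, fixed to the table: 220 mm (its x) by 340 mm (its y) by 60 mm high. Origin at the centre of its underside; x points to its far long side, y to its left, z up. The dial's axis stands at x +20, y +80 mm, the button at x -60, y -115 mm on its top face.
- frame_dial (a joint): Angle of the click-stop frame dial (rad), 0 at the start, growing clockwise seen from above; no end stops. Twelve clicks a turn: rest positions every 0.524 rad (30 degrees), so the fourth lies at 2.094. The push needed at the wing rises to about 3 N, vanishes half way between two clicks (15 degrees on), and the dial then snaps forward by itself to the next rest position; let go, it centres itself within about 1 degree.
- dial_axis (a point): Point on the dial's vertical axis at the upper face of its black disc (disc 96 mm across, 12 mm thick, upper face 78 mm above the table), which turns in a fixed aluminium ring plate 116 mm across with twelve engraved black marks, one a click. The direction of the wing at the start is random, anywhere round the circle.
- wing (a point): Middle of the outer part of the orange finger wing, 33 mm from the dial's axis and 11 mm above the disc. The wing is one upright radial fin with a white line on top, fixed on the disc: 10 mm thick, from 5 to 45 mm from the axis, its top edge 23 mm above the disc (101 mm above the table). It turns with the dial; x of this point's frame runs outward along the wing.
- capture_top (a point): Centre of the top face of the round green capture button, 30 mm across, 82 mm above the table when up; it sits in a black collar 46 mm across whose top is 10 mm lower.
- capture (a joint): Travel of the capture button (m): 0 up, 0.006 right down. A spring lifts it; 4 N holds it right down.
- canister_a: Loose black film canister with blue lid, 35 mm across, 52 mm tall, standing on the digitiser's top near its far edge. Origin at the centre of its underside. Leave it alone.
- loupe: Loose black loupe, 42 mm across, 44 mm tall, standing on the digitiser's top at its far right corner. Origin at the centre of its underside. Leave it alone.
- canister_b: Loose black film canister with grey lid, 35 mm across, 52 mm tall, on the table beyond the digitiser. Origin at the centre of its underside. Leave it alone.
- camera: Loose camera, 120 mm (its y) by 35 mm by 70 mm high with a lens 30 mm long, up to 78 mm tall in all, on the table left of the digitiser. Origin at the centre of its underside. Leave it alone.
- slide_box: Loose yellow slide box with white lid, 64 by 114 by 57 mm high, on the table right of the digitiser. Origin at the centre of its underside. Leave it alone.
- reel: Loose grey film reel lying flat, 120 mm across, 18 mm thick, on the table beyond the digitiser. Origin at the centre of its underside. Leave it alone.

How it is judged:
By the outcome, as a careful person would: the job done as asked, in the order asked, and still so for the second after the job is handed in, with the robot touching nothing.
It also fails if it takes over 51 s, if anything falls off the work surface, if the arm or the gripper's body presses on something with over 40 N, if the wrist force passes 120 N, or if a joint passes its speed limit or range.

## Working session

There is one attempt and no reset: what is moved stays moved. The work goes in short steps, Python scripts to look and compute and a tool call to move; the robot and the scene stay as the last step left them, time stands still between calls to the robot, and variables do not carry over. Pictures are saved under pics/ and viewed, about 8 in all and at most 12, crops included, and the job is handed in when it is done.

Besides the shell and the picture viewer there is one more tool, called after "Request:" by a JSON object that holds its "name" and its "arguments", one argument or row to a line. move_arm: Moves the arm, as the interface text tells. Its arguments: {"type":"object","properties":{"rows":{"type":"array"},"newtons":{"type":"number"}},"required":["rows"]}

```bash
mkdir -p pics; ls
cat > h.py <<'E'
import numpy as np, cv2
from cell import manip
from scipy.spatial.transform import Rotation as R
def cam(n, s=None):
    c=manip.get_calibration(n); f=240/np.tan(np.radians(c["vertical_fov"]/2))
    K=np.array([[f,0,c["cx"]],[0,f,c["cy"]],[0,0,1.]]); D=np.array(c["D"],float)
    if "T_tool_cam" in c:
        s=s or manip.sense(); T=np.eye(4); T[:3,:3]=R.from_euler("xyz",s["orientation"],degrees=True).as_matrix(); T[:3,3]=s["eef_pos"]
        T=T@np.array(c["T_tool_cam"]); return K,D,T[:3,:3],T[:3,3]
    return K,D,np.array(c["rotation"]).reshape(3,3),np.array(c["xyz"])
def ray(C,p):
    K,D,Rm,t=C; u=cv2.undistortPoints(np.array([[p]],float),K,D)[0,0]; return t,Rm@np.array([u[0],u[1],1])
def onz(C,p,z):
    t,d=ray(C,p); return t+d*(z-t[2])/d[2]
def tri(obs):
    A=np.zeros((3,3));b=np.zeros(3)
    for C,p in obs:
        t,d=ray(C,p); d=d/np.linalg.norm(d); P=np.eye(3)-np.outer(d,d); A+=P;b+=P@t
    return np.linalg.solve(A,b)
def proj(C,X):
    K,D,Rm,t=C; Y=(np.array(X,float).reshape(-1,3)-t)@Rm
    return cv2.projectPoints(Y,np.zeros(3),np.zeros(3),K,D)[0].reshape(-1,2)
E
python3 - <<'E'
from h import *
s=manip.sense(); print(s)
C={}
for n in ["scene","side"]:
    im=manip.get_image(n); cv2.imwrite(f"pics/{n}0.png",im[:,:,::-1]); C[n]=cam(n); print(n,C[n][3],C[n][0][0,0])
Z={"dial_axis":.078,"wing":.089,"capture_top":.082,"canister_a":.06,"loupe":.06}
for q,z in Z.items():
    o=[]
    for n in C:
        r=manip.mark_of(n,q)
        for k in r[:2]: print(q,n,np.round(k["point"]),round(k["confidence"],2),onz(C[n],k["point"],z).round(4))
        if r:o.append((C[n],r[0]["point"]))
    if len(o)==2: print("  tri",tri(o).round(4))
E
```

```text
pics
{'clock': 0.0, 'joint_pos': array([-78.88781143,  26.89678058,  -2.7832189 ,  87.87388001,
         1.37915765,  65.37548604,  -4.71657942]), 'qd': array([-0.0005805 , -0.03605016, -0.00888816, -0.01712257, -0.00513609,
       -0.0662905 , -0.14780591]), 'effort': array([ 1.44007197e-03, -5.10311902e+01, -4.64911689e-02, -2.37710005e+01,
        1.05814752e-02,  7.33234745e-03, -6.51093472e-07]), 'eef_pos': array([0.14905055, 0.65778506, 0.25526634]), 'orientation': array([ -88.391903  ,   89.88733277, -101.1609198 ]), 'wrist_force': array([-0.4923375 ,  0.73222281, -0.348248  ]), 'moment': array([0.04717827, 0.00827133, 0.0045555 ]), 'finger_gap': 0.08568607580352515}Traceback (most recent call last):
  File "<stdin>", line 5, in <module>
  File "h.py", line 10, in cam
    return K,D,np.array(c["rotation"]).reshape(3,3),np.array(c["xyz"])
               ~~~~~~~~~~~~~~~~~~~~~~~~~~~~~~~^^^^^
ValueError: cannot reshape array of size 3 into shape (3,3)
```

```bash
sed -i 's/np.array(c\["rotation"\]).reshape(3,3)/R.from_euler("xyz",c["rotation"],degrees=True).as_matrix()/' h.py
python3 - <<'E'
from h import *
C={}
for n in ["scene","side"]:
    print(manip.get_calibration(n))
    im=manip.get_image(n); cv2.imwrite(f"pics/{n}0.png",im[:,:,::-1]); C[n]=cam(n)
Z={"dial_axis":.078,"wing":.089,"capture_top":.082,"canister_a":.06,"loupe":.06}
for q,z in Z.items():
    o=[]
    for n in C:
        r=manip.mark_of(n,q)
        for k in r[:2]: print(q,n,np.round(k["point"]),round(k["confidence"],2),onz(C[n],k["point"],z).round(4))
        if r:o.append((C[n],r[0]["point"]))
    if len(o)==2: print("  tri",tri(o).round(4))
E
```

```text
{'vertical_fov': 54.282429469446164, 'cx': 312.70988837334477, 'cy': 236.10026932428323, 'D': array([0.00823474, 0.        , 0.        , 0.        , 0.        ]), 'xyz': array([ 1.23115416, -0.46674547,  0.77159683]), 'rotation': array([-130.21453177,    1.11460913,   48.36508351])}
{'vertical_fov': 55.651824486272176, 'cx': 313.9744406910227, 'cy': 236.9759664324625, 'D': array([-0.04090563,  0.        ,  0.        ,  0.        ,  0.        ]), 'xyz': array([ 0.51430722, -0.63958104,  0.66978799]), 'rotation': array([-130.15878773,   -0.33788716,   -8.0995549 ])}
dial_axis scene [292. 218.] 0.88 [0.5244 0.0754 0.078 ]
dial_axis side [271. 237.] 0.61 [0.5301 0.0671 0.078 ]
  tri [0.5294 0.0702 0.0796]
wing side [269. 219.] 0.62 [0.5294 0.1106 0.089 ]
capture_top scene [214. 251.] 0.47 [ 0.5015 -0.1294  0.082 ]
capture_top side [263. 311.] 0.5 [ 0.5032 -0.1306  0.082 ]
  tri [ 0.5031 -0.1305  0.0829]
canister_a scene [284. 262.] 0.76 [ 0.6152 -0.0231  0.06  ]
canister_a scene [334. 296.] 0.72 [ 0.7649 -0.0126  0.06  ]
canister_a side [325. 272.] 0.93 [ 0.625  -0.0309  0.06  ]
canister_a side [364. 271.] 0.82 [ 0.7008 -0.0369  0.06  ]
  tri [ 0.6234 -0.0311  0.0657]
loupe scene [257. 289.] 0.98 [ 0.6426 -0.1164  0.06  ]
loupe side [339. 303.] 0.55 [ 0.6376 -0.1096  0.06  ]
  tri [ 0.6385 -0.1121  0.058 ]
```

View pics/scene0.png

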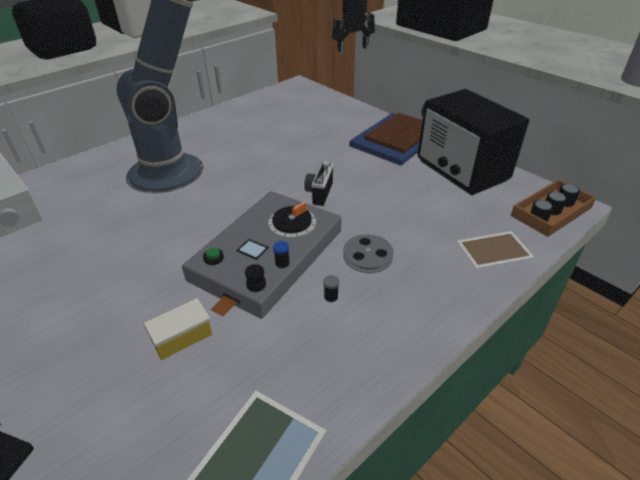

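View pics/side0.png

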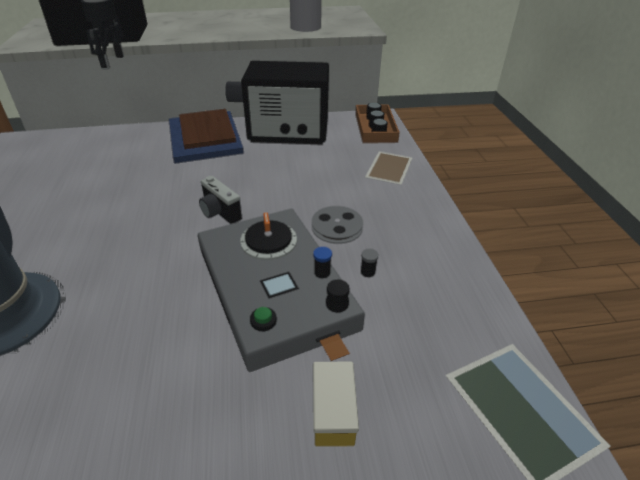

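Run:
```python
from h import *
s=manip.sense(); Rm=R.from_euler("xyz",s["orientation"],degrees=True).as_matrix()
print(Rm.round(3)); T=np.array(manip.get_calibration("wrist")["T_tool_cam"]); print(T.round(3))
# target TCP so that camera hovers over dial/button midpoint
tgt=np.array([.44,.03,.30]); d=Rm.T@(tgt-s["eef_pos"]); print(d*1000)
```

```text
[[-0.     0.221  0.975]
 [ 0.     0.975 -0.221]
 [-1.     0.    -0.   ]]
[[ 0.001 -0.313  0.95  -0.118]
 [ 1.     0.001 -0.    -0.001]
 [-0.001  0.95   0.313 -0.081]
 [ 0.     0.     0.     1.   ]]
[ -43.71389542 -548.5213149   422.5489453 ]
```

Request:
{"name": "move_arm", "arguments": {
  "rows": [
    {"gripper": 0, "x": -2.3, "y": -28.3, "z": 23.9},
    {"gripper": 0, "x": -2.3, "y": -28.3, "z": 23.9},
    {"gripper": 0, "x": -2.3, "y": -28.3, "z": 23.9},
    {"gripper": 0, "x": -2.3, "y": -28.3, "z": 23.9},
    {"gripper": 0, "x": -2.3, "y": -28.3, "z": 23.9},
    {"gripper": 0, "x": -2.3, "y": -28.3, "z": 23.9},
    {"gripper": 0, "x": -2.3, "y": -28.3, "z": 23.9},
    {"gripper": 0, "x": -2.3, "y": -28.3, "z": 23.9}
  ]
}}

```text
validation failed for argument at $.ro...
```

Request:
{"name": "move_arm", "arguments": {
  "rows": [
    {"gripper": 0, "x": -2.3, "y": -28.3, "z": 23.9},
    {"gripper": 0, "x": -2.3, "y": -28.3, "z": 23.9},
    {"gripper": 0, "x": -2.3, "y": -28.3, "z": 23.9},
    {"gripper": 0, "x": -2.3, "y": -28.3, "z": 23.9},
    {"gripper": 0, "x": -2.3, "y": -28.3, "z": 23.9},
    {"gripper": 0, "x": -2.3, "y": -28.3, "z": 23.9},
    {"gripper": 0, "x": -2.3, "y": -28.3, "z": 23.9},
    {"gripper": 0, "x": -2.3, "y": -28.3, "z": 23.9}
  ]
}}

```text
validation failed for argument at $.ro...
```

Request:
{"name": "move_arm", "arguments": {
  "rows": [
    {"gripper": 0, "x": -2.3, "y": -28.3, "z": 23.9},
    {"gripper": 0, "x": -2.3, "y": -28.3, "z": 23.9},
    {"gripper": 0, "x": -2.3, "y": -28.3, "z": 23.9},
    {"gripper": 0, "x": -2.3, "y": -28.3, "z": 23.9},
    {"gripper": 0},
    {"gripper": 0},
    {"gripper": 0}
  ]
}}

```text
validation failed for argument at $.ro...
```

Run:
```python
from h import *
s=manip.sense(); print(s["clock"],s["eef_pos"],s["orientation"],s["joint_pos"].round(1),s["finger_gap"],s["wrist_force"])
C=cam("wrist",s); im=manip.get_image("wrist"); cv2.imwrite("pics/w1.png",im[:,:,::-1])
for q,z in {"dial_axis":.078,"wing":.089,"capture_top":.082,"digitiser":0,"canister_a":.06}.items():
    for k in manip.mark_of("wrist",q)[:2]: print(q,np.round(k["point"]),round(k["confidence"],2),onz(C,k["point"],z).round(4))
# orange mask
for k in manip.silhouettes("wrist","wing")[:1]:
    m=k["pixels"].astype(np.uint8); print("sil",k["confidence"],m.sum())
hsv=cv2.cvtColor(im,cv2.COLOR_RGB2HSV)
m=cv2.inRange(hsv,(4,140,100),(16,255,255)); n,l,st,ce=cv2.connectedComponentsWithStats(m)
for i in range(1,n):
    if st[i,4]>60: print("orange",st[i],ce[i].round(1))
m=cv2.inRange(hsv,(50,100,40),(80,255,255)); n,l,st,ce=cv2.connectedComponentsWithStats(m)
for i in range(1,n):
    if st[i,4]>60: print("green",st[i],ce[i].round(1),onz(C,ce[i],.082))
```

```text
0.65 [0.14909134 0.65833229 0.25635563] [120.53345485  89.99420268 107.7683796 ] [-78.9  26.8  -2.8  87.8   1.4  65.4  -4.7] 0.08534372335150857 [ 0.47572054 -0.89143473  0.72835247]
```

View pics/w1.png

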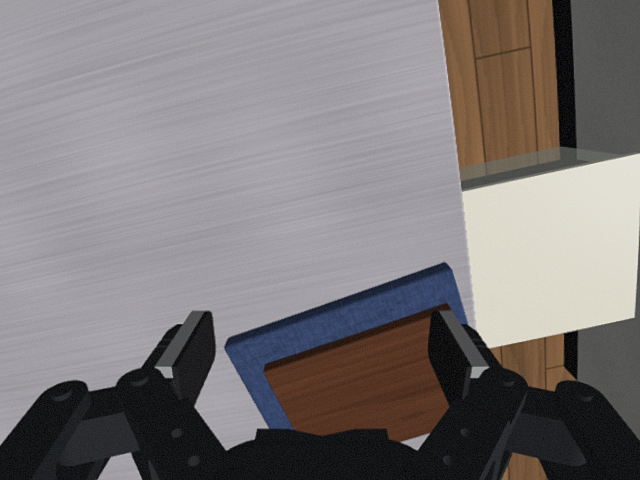

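Request:
{"name": "move_arm", "arguments": {
  "rows": [
    {"gripper": 0, "x": -2.3, "y": -27.6, "z": 26.8, "roll": 0},
    {"gripper": 0, "x": -2.3, "y": -27.6, "z": 26.8, "roll": 0},
    {"gripper": 0, "x": -2.3, "y": -27.6, "z": 26.8, "roll": 0},
    {"gripper": 0, "x": -2.3, "y": -27.6, "z": 26.8, "roll": 0},
    {"gripper": 0, "x": -2.3, "y": -27.6, "z": 26.8, "roll": 0},
    {"gripper": 0, "x": -2.3, "y": -27.6, "z": 26.8, "roll": 0},
    {"gripper": 0, "x": -2.3, "y": -27.6, "z": 26.8, "roll": 0},
    {"gripper": 0, "x": -2.3, "y": -27.6, "z": 26.8, "roll": 0}
  ]
}}

```text
clock: 1.67
eef_pos: [0.3101, 0.3939, 0.2751]
orientation: [76.5, 90.0, 63.8]
wrist_force: [1.1, 0.2, -0.1]
finger_gap: -0.0005
```

Request:
{"name": "move_arm", "arguments": {
  "rows": [
    {"gripper": 0, "x": -2.3, "y": -27.6, "z": 26.8, "roll": 0},
    {"gripper": 0, "x": -2.3, "y": -27.6, "z": 26.8, "roll": 0},
    {"gripper": 0, "x": -2.3, "y": -27.6, "z": 26.8, "roll": 0},
    {"gripper": 0, "x": -2.3, "y": -27.6, "z": 26.8, "roll": 0},
    {"gripper": 0, "x": -2.3, "y": -27.6, "z": 26.8, "roll": 0},
    {"gripper": 0, "x": -2.3, "y": -27.6, "z": 26.8, "roll": 0},
    {"gripper": 0, "x": -2.3, "y": -27.6, "z": 26.8, "roll": 0},
    {"gripper": 0, "x": -2.3, "y": -27.6, "z": 26.8, "roll": 0}
  ]
}}

```text
clock: 2.33
eef_pos: [0.4704, 0.1312, 0.2936]
orientation: [56.0, 89.9, 43.2]
wrist_force: [0.8, 0.8, 0.0]
finger_gap: -0.0002
```

Request:
{"name": "move_arm", "arguments": {
  "rows": [
    {"gripper": 0, "x": -2.3, "y": -27.6, "z": 26.8, "roll": 0},
    {"gripper": 0, "x": -2.3, "y": -27.6, "z": 26.8, "roll": 0},
    {"gripper": 0, "x": -2.3, "y": -27.6, "z": 26.8, "roll": 0},
    {"gripper": 0, "x": -2.3, "y": -27.6, "z": 26.8, "roll": 0},
    {"gripper": 0, "x": 0, "y": 0, "z": 0, "roll": 0},
    {"gripper": 0, "x": 0, "y": 0, "z": 0, "roll": 0},
    {"gripper": 0, "x": 0, "y": 0, "z": 0, "roll": 0}
  ]
}}

```text
clock: 2.92
eef_pos: [0.5496, 0.0023, 0.302]
orientation: [144.6, 89.9, 131.8]
wrist_force: [-0.3, 1.1, 0.7]
finger_gap: -0.0
```

```bash
cat > look.py <<'E'
from h import *; import sys
s=manip.sense(); print(s["clock"],s["eef_pos"].round(4),s["orientation"].round(2),s["joint_pos"].round(1),s["finger_gap"].round(4),s["wrist_force"].round(2))
Rm=R.from_euler("xyz",s["orientation"],degrees=True).as_matrix(); print("tool y",Rm[:,1].round(3),"z",Rm[:,2].round(3))
C=cam("wrist",s); im=manip.get_image("wrist"); cv2.imwrite(f"pics/{sys.argv[1]}.png",im[:,:,::-1])
for q,z in {"dial_axis":.078,"wing":.089,"capture_top":.082}.items():
    for k in manip.mark_of("wrist",q)[:2]: print(q,np.round(k["point"]),round(k["confidence"],2),onz(C,k["point"],z).round(4))
hsv=cv2.cvtColor(im,cv2.COLOR_RGB2HSV)
def bl(name,lo,hi,z):
    n,l,st,ce=cv2.connectedComponentsWithStats(cv2.inRange(hsv,lo,hi))
    for i in range(1,n):
        if st[i,4]>60: print(name,st[i],ce[i].round(1),onz(C,ce[i],z).round(4))
bl("orange",(4,140,100),(16,255,255),.09); bl("green",(50,100,40),(80,255,255),.082)
E
python3 look.py w2
```

```text
Traceback (most recent call last):
  File "look.py", line 2, in <module>
    s=manip.sense(); print(s["clock"],s["eef_pos"].round(4),s["orientation"].round(2),s["joint_pos"].round(1),s["finger_gap"].round(4),s["wrist_force"].round(2))
                                                                                                              ^^^^^^^^^^^^^^^^^^^^^
AttributeError: 'float' object has no attribute 'round'
```

```bash
sed -i 's/s\["finger_gap"\].round(4)/round(s["finger_gap"],4)/' look.py; python3 look.py w2
```

```text
2.9167 [0.5496 0.0023 0.302 ] [144.58  89.94 131.83] [-24.   13.1  23.5 102.8  -5.8  65.3  78.6] -0.0 [-0.25  1.09  0.73]
tool y [0.221 0.975 0.001] z [ 0.975 -0.221 -0.001]
dial_axis [397. 163.] 0.68 [0.5229 0.0772 0.078 ]
wing [434. 153.] 0.95 [0.5197 0.1077 0.089 ]
capture_top [166. 189.] 0.6 [ 0.4988 -0.1328  0.082 ]
orange [403 145  50  25 615] [425.9 156.6] [0.5212 0.1004 0.09  ]
orange [148 273  45  39 929] [170.5 291.9] [ 0.5952 -0.1603  0.09  ]
green [151 173  36  33 923] [168.2 189.1] [ 0.4995 -0.1312  0.082 ]
```

View pics/w2.png

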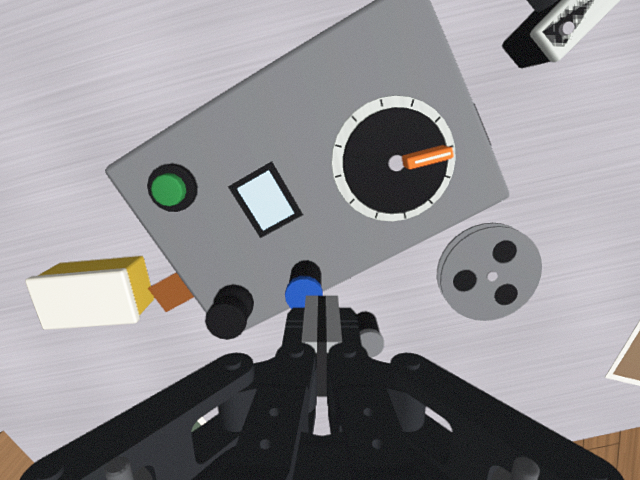

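```bash
cat > dial.py <<'E'
from h import *
def wing(im,C,ax,half=None):
    """white line on orange wing top (z .101): angle via projecting candidate wings; score orange mask IoU"""
    hsv=cv2.cvtColor(im,cv2.COLOR_RGB2HSV); o=cv2.inRange(hsv,(4,140,100),(16,255,255))
    best=[]
    for a in np.arange(-180,180,1.):
        r=np.radians(a); u=np.array([np.cos(r),np.sin(r)]); v=np.array([-u[1],u[0]])
        P=[np.r_[ax+u*q+v*w,z] for q in(.005,.045) for w in(-.005,.005) for z in(.078,.101)]
        h=cv2.convexHull(proj(C,P).astype(np.float32)); m=np.zeros((480,640),np.uint8); cv2.fillConvexPoly(m,np.rint(h).astype(np.int32),255)
        p=proj(C,[np.r_[ax+u*.03,.1]])[0]; w=np.zeros_like(m); cv2.circle(w,tuple(int(t) for t in p),60,255,-1)
        oo=o&w; best.append(((m&oo).sum()/255/max(1,((m|oo)>0).sum()),a))
    best.sort(reverse=True); return best[:3]
E
python3 - <<'E'
from dial import *
im=cv2.imread("pics/w2.png")[:,:,::-1].copy(); s=manip.sense(); C=cam("wrist",s)
# ring: bright annulus outer edge -> fit on plane: threshold, contour near dial
p0=proj(C,[[.523,.077,.078]])[0]
g=cv2.cvtColor(im,cv2.COLOR_RGB2GRAY); m=((g>190)*255).astype(np.uint8); w=np.zeros_like(m); cv2.circle(w,tuple(int(t) for t in p0),70,255,-1)
m=cv2.morphologyEx(m&w,cv2.MORPH_CLOSE,np.ones((5,5))); 
pts=cv2.findNonZero(m)[:,0].astype(float); 
for z in (.066,.07,.078):
    X=np.array([onz(C,p,z)[:2] for p in pts]); c=X.mean(0)
    for _ in range(5):
        d=np.hypot(*(X-c).T); k=(d>.046)&(d<.062); Y=X[k]; A=np.c_[2*Y,np.ones(len(Y))]; c=np.linalg.lstsq(A,(Y**2).sum(1),rcond=None)[0][:2]
    d=np.hypot(*(Y-c).T); print(z,c.round(4),d.min().round(4),np.median(d).round(4),np.percentile(d,98).round(4),len(Y))
for ax in (np.array([.5229,.0772]),c): print(wing(im,C,ax))
E
```

```text
0.066 [0.5226 0.0775] 0.0467 0.0537 0.0577 3096
0.07 [0.522  0.0768] 0.0462 0.0531 0.0571 3096
0.078 [0.5208 0.0755] 0.046 0.0519 0.0558 3092
[(np.float64(0.6893424036281179), np.float64(95.0)), (np.float64(0.6825749167591565), np.float64(94.0)), (np.float64(0.6788079470198676), np.float64(93.0))]
[(np.float64(0.7039170506912442), np.float64(90.0)), (np.float64(0.6888633754305397), np.float64(89.0)), (np.float64(0.6871444823663254), np.float64(91.0))]
```

Request:
{"name": "move_arm", "arguments": {
  "rows": [
    {"gripper": 0, "x": 0, "y": 22.6, "z": -21.5, "roll": 0},
    {"gripper": 0, "x": 0, "y": 22.6, "z": -21.5, "roll": 0},
    {"gripper": 0, "x": 0, "y": 22.6, "z": -21.5, "roll": 0},
    {"gripper": 0, "x": 0, "y": 22.6, "z": -21.5, "roll": 0},
    {"gripper": 0, "x": 0, "y": 0, "z": 0, "roll": -7.1},
    {"gripper": 0, "x": 0, "y": 0, "z": 0, "roll": -7.1},
    {"gripper": 0, "x": 0, "y": 0, "z": 0, "roll": -7.1},
    {"gripper": 0, "x": 0, "y": 0, "z": 0, "roll": -7.1}
  ]
}}

```text
clock: 3.78
eef_pos: [0.4853, 0.11, 0.3025]
orientation: [48.4, 90.0, 64.6]
wrist_force: [0.6, 0.3, 0.0]
finger_gap: -0.0
```

Request:
{"name": "move_arm", "arguments": {
  "rows": [
    {"gripper": 0, "x": 0, "y": 0, "z": 0, "roll": -7.1},
    {"gripper": 0, "x": 0, "y": 0, "z": 0, "roll": -7.1},
    {"gripper": 0, "x": 0, "y": 0, "z": 0, "roll": -7.1},
    {"gripper": 0, "x": 0, "y": 0, "z": 0, "roll": -7.1},
    {"gripper": 0, "x": 0, "y": 0, "z": 0, "roll": -7.1},
    {"gripper": 0, "x": 0, "y": 0, "z": 0, "roll": -7.1},
    {"gripper": 0, "x": 0, "y": 0, "z": 0, "roll": -7.1},
    {"gripper": 0, "x": 0, "y": 0, "z": 0, "roll": -7.1}
  ]
}}

```text
clock: 4.45
eef_pos: [0.4854, 0.1097, 0.3024]
orientation: [4.0, 90.0, 76.9]
wrist_force: [-0.2, 1.0, -0.8]
finger_gap: 0.0003
```

Request:
{"name": "move_arm", "arguments": {
  "rows": [
    {"gripper": 0, "x": 0, "y": 0, "z": 0, "roll": -7.1},
    {"gripper": 0, "x": 0, "y": 0, "z": 0, "roll": -7.1},
    {"gripper": 0, "x": 0, "y": 0, "z": 0, "roll": -7.1},
    {"gripper": 0, "x": 0, "y": 0, "z": 0, "roll": 0},
    {"gripper": 0, "x": 0, "y": 0, "z": 0, "roll": 0},
    {"gripper": 0, "x": 0, "y": 0, "z": 0, "roll": 0}
  ]
}}

```text
clock: 4.95
eef_pos: [0.4859, 0.1073, 0.2956]
orientation: [143.6, 88.9, -132.9]
wrist_force: [-0.3, -1.0, 0.1]
finger_gap: 0.0005
```

```bash
python3 look.py w3
python3 - <<'E'
from dial import *
im=cv2.imread("pics/w3.png")[:,:,::-1].copy(); C=cam("wrist")
for ax in ([.5222,.077],[.5229,.0772]): print(wing(im,C,np.array(ax)))
E
```

```text
4.95 [0.4859 0.1073 0.2956] [ 143.64   88.88 -132.9 ] [ -2.3   9.6 -17.3 107.2   3.7  64.7 152.4] 0.0005 [-0.25 -0.97  0.08]
tool y [-0.993  0.114  0.012] z [ 0.114  0.993 -0.016]
dial_axis [276. 186.] 0.95 [0.5202 0.0773 0.078 ]
wing [278. 221.] 0.67 [0.5212 0.1072 0.089 ]
wing [274. 184.] 0.46 [0.52  0.074 0.089]
orange [266 191  21  48 548] [276.5 213.4] [0.5214 0.0997 0.09  ]
[(np.float64(0.7070967741935484), np.float64(92.0)), (np.float64(0.7063389391979301), np.float64(91.0)), (np.float64(0.6924050632911393), np.float64(93.0))]
[(np.float64(0.7058064516129032), np.float64(94.0)), (np.float64(0.6919191919191919), np.float64(93.0)), (np.float64(0.6911392405063291), np.float64(92.0))]
```

View pics/w3.png

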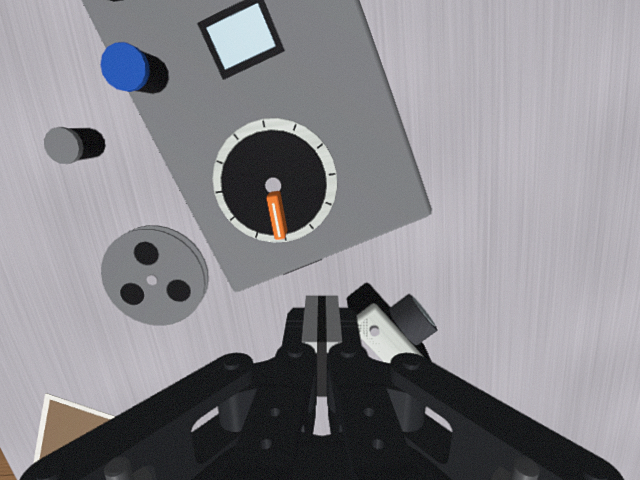

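Request:
{"name": "move_arm", "arguments": {
  "rows": [
    {"gripper": 0, "x": 0, "y": 0, "z": 0, "roll": 7.1},
    {"gripper": 0, "x": 0, "y": 0, "z": 0, "roll": 7.1},
    {"gripper": 0, "x": 0, "y": 0, "z": 0, "roll": 7.1},
    {"gripper": 0, "x": 0, "y": 0, "z": 0, "roll": 7.1},
    {"gripper": 0, "x": 0, "y": 0, "z": 0, "roll": 7.1},
    {"gripper": 0, "x": 0, "y": 0, "z": 0, "roll": 7.1},
    {"gripper": 0, "x": 0, "y": 0, "z": 0, "roll": 7.1},
    {"gripper": 0, "x": 0, "y": 0, "z": 0, "roll": 7.1}
  ]
}}

```text
clock: 5.82
eef_pos: [0.4856, 0.109, 0.2956]
orientation: [-159.5, 88.9, -132.9]
wrist_force: [-0.3, -0.6, 0.4]
finger_gap: -0.0
```

Request:
{"name": "move_arm", "arguments": {
  "rows": [
    {"gripper": 0, "x": 0, "y": 0, "z": 0, "roll": 7.1},
    {"gripper": 0, "x": 0, "y": 0, "z": 0, "roll": 7.1},
    {"gripper": 0, "x": 0, "y": 0, "z": 0, "roll": 7.1},
    {"gripper": 0, "x": 0, "y": 0, "z": 0, "roll": 7.1},
    {"gripper": 0, "x": 0, "y": 0, "z": 0, "roll": 0},
    {"gripper": 0, "x": 0, "y": 0, "z": 0, "roll": 0},
    {"gripper": 0, "x": 0, "y": 0, "z": 0, "roll": 0}
  ]
}}

```text
clock: 6.4
eef_pos: [0.4857, 0.1088, 0.2956]
orientation: [-132.1, 88.9, -133.5]
wrist_force: [-0.0, -0.6, -0.1]
finger_gap: 0.0002
```

```bash
cat > rel.py <<'E'
from h import *
AX=np.array([.522,.077])
s=manip.sense(); Rm=R.from_euler("xyz",s["orientation"],degrees=True).as_matrix()
y,z=Rm[:,1],Rm[:,2]; ang=np.degrees(np.arctan2(y[1],y[0])); d=s["eef_pos"][:2]-AX
print("t",round(s["clock"],2),"pos",s["eef_pos"].round(4),"y ang",ang.round(1),"tilt",Rm[:,0].round(3),"q(y,z) mm",(d@y[:2]*1000).round(1),(d@z[:2]*1000).round(1),"F_yz",(s["wrist_force"]@Rm).round(2),"j",s["joint_pos"].round(0))
E
python3 rel.py
```

```text
t 6.4 pos [0.4857 0.1088 0.2956] y ang 88.6 tilt [-0.013 -0.014 -1.   ] q(y,z) mm 30.9 -37.1 F_yz [ 0.1 -0.6  0. ] j [-10.   9.  -9. 108.   2.  65.  69.]
```

Request:
{"name": "move_arm", "arguments": {
  "rows": [
    {"gripper": 0, "x": 0, "y": 2, "z": 9, "roll": -4.4},
    {"gripper": 0, "x": 36, "y": 0, "z": 0, "roll": 0},
    {"gripper": 0, "x": 36, "y": 0, "z": 0, "roll": 0},
    {"gripper": 0, "x": 36, "y": 0, "z": 0, "roll": 0},
    {"gripper": 0, "x": 38, "y": 0, "z": 0, "roll": 0},
    {"gripper": 0, "x": 0, "y": 0, "z": 0, "roll": 0},
    {"gripper": 0, "x": 0, "y": 0, "z": 0, "roll": 0}
  ]
}}

```text
clock: 6.98
eef_pos: [0.4919, 0.1078, 0.1485]
orientation: [-142.4, 88.7, -139.5]
wrist_force: [0.1, -0.0, 0.5]
finger_gap: -0.0002
```

```bash
python3 rel.py
python3 - <<'E'
from dial import *
t=[]
for n in ("side","scene"):
    im=manip.get_image(n); C=cam(n); p=proj(C,[[.522,.077,.09]])[0].astype(int); print(n,wing(im,C,np.array([.522,.077])))
    t.append(cv2.resize(im[p[1]-60:p[1]+60,p[0]-60:p[0]+60,::-1],(400,400),interpolation=cv2.INTER_CUBIC))
cv2.imwrite("pics/c1.png",np.hstack(t))
E
```

```text
t 6.98 pos [0.4919 0.1078 0.1485] y ang 92.9 tilt [-0.017 -0.015 -1.   ] q(y,z) mm 32.2 -28.5 F_yz [-0.52 -0.06  0.12] j [-10.  19.  -9. 116.   5.  46.  71.]
side [(np.float64(0.2571428571428571), np.float64(85.0)), (np.float64(0.2535211267605634), np.float64(87.0)), (np.float64(0.2535211267605634), np.float64(86.0))]
scene [(np.float64(0.6586826347305389), np.float64(97.0)), (np.float64(0.6470588235294118), np.float64(93.0)), (np.float64(0.6395348837209303), np.float64(94.0))]
```

View pics/c1.png

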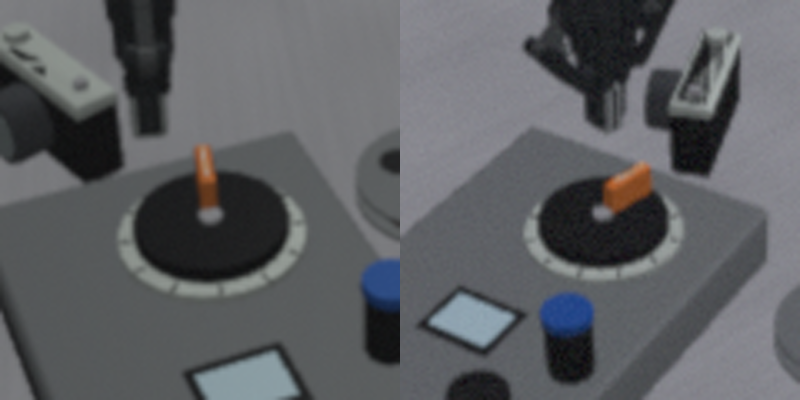

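Request:
{"name": "move_arm", "arguments": {
  "rows": [
    {"gripper": 0, "x": 18, "y": 0.5, "z": 0, "roll": 0},
    {"gripper": 0, "x": 18, "y": 0, "z": 0.5, "roll": 0},
    {"gripper": 0, "x": 0, "y": 0, "z": 4, "roll": 0},
    {"gripper": 0, "x": 0, "y": 0, "z": 4, "roll": 0},
    {"gripper": 0, "x": 0, "y": 0, "z": 0, "roll": 0},
    {"gripper": 0, "x": 0, "y": 0, "z": 0, "roll": 0}
  ]
}}

```text
clock: 7.58
eef_pos: [0.5025, 0.1088, 0.1152]
orientation: [-130.3, 89.1, -127.5]
wrist_force: [0.3, -0.1, 0.4]
finger_gap: -0.0003
```

```bash
python3 rel.py
```

```text
t 7.58 pos [0.5025 0.1088 0.1152] y ang 92.8 tilt [-0.01  -0.013 -1.   ] q(y,z) mm 32.7 -17.9 F_yz [-0.43 -0.1   0.28] j [-10.  23.  -8. 116.   6.  42.  70.]
```

Request:
{"name": "move_arm", "arguments": {
  "rows": [
    {"gripper": 0, "x": 2, "y": 0, "z": 2, "roll": 0},
    {"gripper": 0, "x": 0, "y": 0.8, "z": 1.75, "roll": 3},
    {"gripper": 0, "x": 0, "y": 0.8, "z": 1.75, "roll": 3},
    {"gripper": 0, "x": 0, "y": 0.8, "z": 1.75, "roll": 3}
  ]
}}

```text
clock: 7.92
eef_pos: [0.508, 0.111, 0.1116]
orientation: [-129.0, 88.9, -135.3]
wrist_force: [-1.9, 0.7, 1.6]
finger_gap: -0.0001
```

```bash
python3 rel.py
```

```text
t 7.92 pos [0.508  0.111  0.1116] y ang 83.7 tilt [-0.014 -0.014 -1.   ] q(y,z) mm 32.2 -17.7 F_yz [-1.58  0.45 -2.  ] j [-12.  23.  -6. 116.   4.  42.  62.]
```

Request:
{"name": "move_arm", "arguments": {
  "rows": [
    {"gripper": 0, "x": 0, "y": 0.8, "z": 1.75, "roll": 3},
    {"gripper": 0, "x": 0, "y": 0.8, "z": 1.75, "roll": 3},
    {"gripper": 0, "x": 0, "y": 0.8, "z": 1.75, "roll": 3},
    {"gripper": 0, "x": 0, "y": 0, "z": 0, "roll": 0},
    {"gripper": 0, "x": 0, "y": 0, "z": 0, "roll": 0}
  ]
}}

```text
clock: 8.33
eef_pos: [0.5136, 0.1128, 0.1115]
orientation: [-119.4, 88.9, -134.5]
wrist_force: [-0.9, 0.8, 2.4]
finger_gap: -0.0003
```

```bash
python3 rel.py
cat > side.py <<'E'
from dial import *; import sys
t=[]
for n in ("side","scene"):
    im=manip.get_image(n); C=cam(n); p=proj(C,[[.522,.077,.09]])[0].astype(int); print(n,[(round(float(a),2),float(b)) for a,b in wing(im,C,np.array([.522,.077]))])
    t.append(cv2.resize(im[p[1]-60:p[1]+60,p[0]-60:p[0]+60,::-1],(400,400),interpolation=cv2.INTER_CUBIC))
cv2.imwrite(f"pics/{sys.argv[1]}.png",np.hstack(t))
E
python3 side.py c2
```

```text
t 8.33 pos [0.5136 0.1128 0.1115] y ang 74.9 tilt [-0.013 -0.013 -1.   ] q(y,z) mm 32.4 -17.5 F_yz [-2.44  0.54 -1.06] j [-14.  24.  -4. 115.   3.  42.  55.]
side [(0.3, 77.0), (0.29, 80.0), (0.29, 79.0)]
scene [(0.63, 87.0), (0.63, 81.0), (0.63, 80.0)]
```

View pics/c2.png

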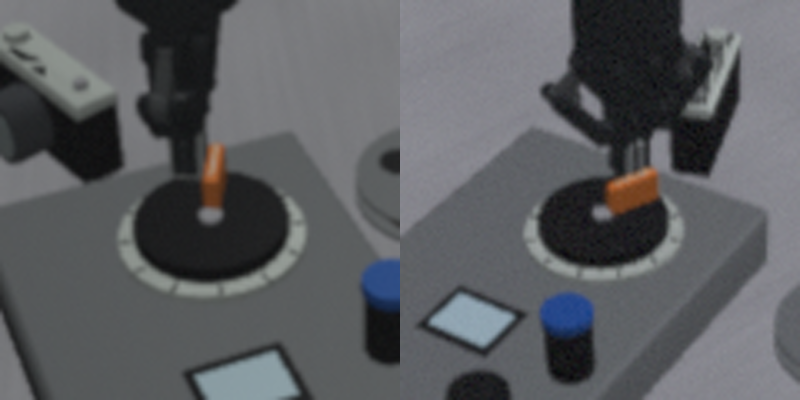

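Request:
{"name": "move_arm", "arguments": {
  "rows": [
    {"gripper": 0, "x": 0, "y": 0.55, "z": 1.2, "roll": 2},
    {"gripper": 0, "x": 0, "y": 0.55, "z": 1.2, "roll": 2},
    {"gripper": 0, "x": 0, "y": 0.55, "z": 1.2, "roll": 2},
    {"gripper": 0, "x": 0, "y": 0, "z": 0, "roll": 0},
    {"gripper": 0, "x": 0, "y": 0, "z": 0, "roll": 0}
  ]
}}

```text
clock: 8.85
eef_pos: [0.5178, 0.1126, 0.1111]
orientation: [-111.7, 88.9, -132.8]
wrist_force: [-0.1, 0.6, 0.2]
finger_gap: 0.0002
```

```bash
python3 rel.py; python3 side.py c3
```

```text
t 8.85 pos [0.5178 0.1126 0.1111] y ang 68.9 tilt [-0.013 -0.014 -1.   ] q(y,z) mm 31.7 -16.7 F_yz [-0.23  0.48 -0.34] j [-15.  24.  -2. 115.   2.  42.  50.]
side [(0.19, 59.0), (0.19, 63.0), (0.19, 62.0)]
scene [(0.63, 72.0), (0.62, 73.0), (0.62, 59.0)]
```

Request:
{"name": "move_arm", "arguments": {
  "rows": [
    {"gripper": 0, "x": 0, "y": 0.9, "z": 1.7, "roll": 3},
    {"gripper": 0, "x": 0, "y": 0.9, "z": 1.7, "roll": 3},
    {"gripper": 0, "x": 0, "y": 0.9, "z": 1.7, "roll": 3},
    {"gripper": 0, "x": 0, "y": 0.9, "z": 1.7, "roll": 3},
    {"gripper": 0, "x": 0, "y": 0.9, "z": 1.7, "roll": 3},
    {"gripper": 0, "x": 0, "y": 0.9, "z": 1.7, "roll": 3},
    {"gripper": 0, "x": 0, "y": 0.9, "z": 1.7, "roll": 3}
  ]
}}

```text
clock: 9.53
eef_pos: [0.53, 0.113, 0.1108]
orientation: [-97.4, 88.8, -139.6]
wrist_force: [-2.3, 0.3, 1.7]
finger_gap: -0.0005
```

```bash
python3 rel.py
```

```text
t 9.53 pos [0.53   0.113  0.1108] y ang 47.7 tilt [-0.015 -0.013 -1.   ] q(y,z) mm 32.0 -18.2 F_yz [-1.63 -1.34 -1.9 ] j [-19.  25.   3. 113.  -1.  43.  32.]
```

Request:
{"name": "move_arm", "arguments": {
  "rows": [
    {"gripper": 0, "x": 0, "y": 0.9, "z": 1.7, "roll": 3},
    {"gripper": 0, "x": 0, "y": 0.9, "z": 1.7, "roll": 3},
    {"gripper": 0, "x": 0, "y": 0.9, "z": 1.7, "roll": 3},
    {"gripper": 0, "x": 0, "y": 0, "z": 0, "roll": 0},
    {"gripper": 0, "x": 0, "y": 0, "z": 0, "roll": 0}
  ]
}}

```text
clock: 9.95
eef_pos: [0.5364, 0.1106, 0.1108]
orientation: [-82.9, 88.9, -134.0]
wrist_force: [0.2, 0.6, -0.4]
finger_gap: -0.0002
```

```bash
python3 rel.py; python3 side.py c4
```

```text
t 9.95 pos [0.5364 0.1106 0.1108] y ang 38.9 tilt [-0.013 -0.014 -1.   ] q(y,z) mm 32.3 -17.1 F_yz [ 0.44  0.53 -0.41] j [-20.  25.   5. 113.  -2.  43.  25.]
side [(0.16, 34.0), (0.16, 33.0), (0.16, 32.0)]
scene [(0.64, 39.0), (0.64, 37.0), (0.64, 36.0)]
```

View pics/c4.png

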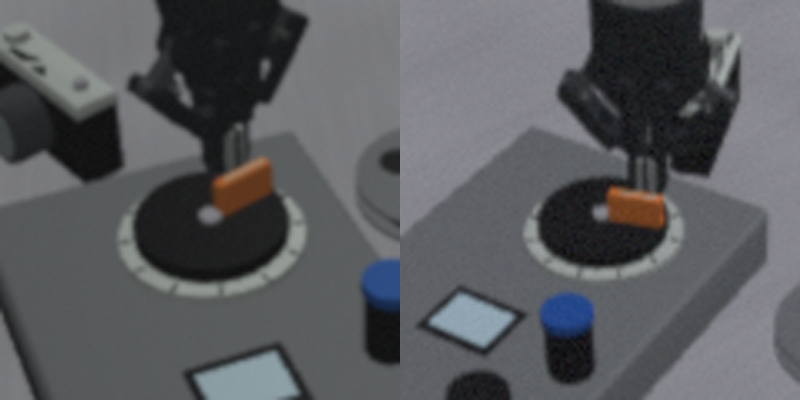

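The finger stands behind the wing and the wing is at about 33°, which is two clicks on. I'll push on to the third.

Request:
{"name": "move_arm", "arguments": {
  "rows": [
    {"gripper": 0, "x": 0, "y": 0.9, "z": 1.7, "roll": 3},
    {"gripper": 0, "x": 0, "y": 0.9, "z": 1.7, "roll": 3},
    {"gripper": 0, "x": 0, "y": 0.9, "z": 1.7, "roll": 3},
    {"gripper": 0, "x": 0, "y": 0.9, "z": 1.7, "roll": 3},
    {"gripper": 0, "x": 0, "y": 0.9, "z": 1.7, "roll": 3},
    {"gripper": 0, "x": 0, "y": 0.9, "z": 1.7, "roll": 3},
    {"gripper": 0, "x": 0, "y": 0.9, "z": 1.7, "roll": 3}
  ]
}}

```text
clock: 10.63
eef_pos: [0.547, 0.1047, 0.1107]
orientation: [-68.4, 88.9, -140.6]
wrist_force: [-1.9, 2.8, 0.5]
finger_gap: 0.0001
```

```bash
python3 rel.py
```

```text
t 10.63 pos [0.547  0.1047 0.1107] y ang 17.8 tilt [-0.015 -0.012 -1.   ] q(y,z) mm 32.3 -18.7 F_yz [-0.54 -0.96 -3.26] j [-23.  26.  10. 112.  -6.  43.   8.]
```

Request:
{"name": "move_arm", "arguments": {
  "rows": [
    {"gripper": 0, "x": 0, "y": 0.9, "z": 1.7, "roll": 3},
    {"gripper": 0, "x": 0, "y": 0.9, "z": 1.7, "roll": 3},
    {"gripper": 0, "x": 0, "y": 0.9, "z": 1.7, "roll": 3},
    {"gripper": 0, "x": 0, "y": 0, "z": 0, "roll": 0},
    {"gripper": 0, "x": 0, "y": 0, "z": 0, "roll": 0}
  ]
}}

```text
clock: 11.05
eef_pos: [0.5515, 0.0992, 0.1107]
orientation: [-53.6, 88.9, -134.6]
wrist_force: [0.4, 0.0, 0.2]
finger_gap: 0.0001
```

```bash
python3 rel.py; python3 side.py c5
```

```text
t 11.05 pos [0.5515 0.0992 0.1107] y ang 8.9 tilt [-0.014 -0.014 -1.   ] q(y,z) mm 32.6 -17.4 F_yz [-0.21  0.36  0.02] j [-25.  27.  13. 111.  -7.  44.   1.]
side [(0.55, -10.0), (0.54, -8.0), (0.54, 9.0)]
scene [(0.6, -1.0), (0.59, -4.0), (0.58, 5.0)]
```

Request:
{"name": "move_arm", "arguments": {
  "rows": [
    {"gripper": 0, "x": 0, "y": 0.9, "z": 1.7, "roll": 3},
    {"gripper": 0, "x": 0, "y": 0.9, "z": 1.7, "roll": 3},
    {"gripper": 0, "x": 0, "y": 0.9, "z": 1.7, "roll": 3},
    {"gripper": 0, "x": 0, "y": 0.9, "z": 1.7, "roll": 3},
    {"gripper": 0, "x": 0, "y": 0.9, "z": 1.7, "roll": 3},
    {"gripper": 0, "x": 0, "y": 0.9, "z": 1.7, "roll": 3},
    {"gripper": 0, "x": 0, "y": 0.9, "z": 1.7, "roll": 3}
  ]
}}

```text
clock: 11.73
eef_pos: [0.5577, 0.0889, 0.1108]
orientation: [-36.9, 89.0, -139.1]
wrist_force: [-0.5, 2.5, -0.8]
finger_gap: -0.0
```

```bash
python3 rel.py;  python3 side.py c6
```

```text
t 11.73 pos [0.5577 0.0889 0.1108] y ang -12.2 tilt [-0.014 -0.012 -1.   ] q(y,z) mm 32.4 -19.2 F_yz [ 0.79 -1.   -2.32] j [-27.  27.  18. 111. -11.  44. -15.]
side [(0.59, -10.0), (0.58, -8.0), (0.58, -12.0)]
scene [(0.56, -11.0), (0.54, -12.0), (0.54, -13.0)]
```

View pics/c6.png

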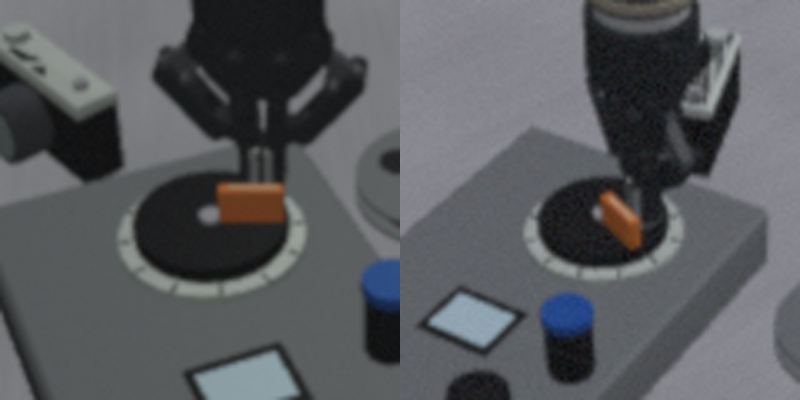

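The wing is at about −10°, pushed almost to the last snap point. A little more, then check.

Request:
{"name": "move_arm", "arguments": {
  "rows": [
    {"gripper": 0, "x": 0, "y": 0.9, "z": 1.7, "roll": 3},
    {"gripper": 0, "x": 0, "y": 0.9, "z": 1.7, "roll": 3},
    {"gripper": 0, "x": 0, "y": 0.6, "z": 1.2, "roll": 2},
    {"gripper": 0, "x": 0, "y": 0, "z": 0, "roll": 0},
    {"gripper": 0, "x": 0, "y": 0, "z": 0, "roll": 0}
  ]
}}

```text
clock: 12.25
eef_pos: [0.5589, 0.0821, 0.1108]
orientation: [-23.9, 88.9, -134.0]
wrist_force: [-0.9, 0.2, -0.9]
finger_gap: 0.0003
```

```bash
python3 rel.py;  python3 side.py c7
```

```text
t 12.25 pos [0.5589 0.0821 0.1108] y ang -20.1 tilt [-0.014 -0.014 -1.   ] q(y,z) mm 32.9 -17.4 F_yz [ 0.86 -0.93  0.08] j [-28.  28.  20. 111. -12.  44. -21.]
side [(0.48, -33.0), (0.48, -13.0), (0.48, -14.0)]
scene [(0.47, -27.0), (0.45, -28.0), (0.45, -29.0)]
```

Request:
{"name": "move_arm", "arguments": {
  "rows": [
    {"gripper": 0, "x": 0, "y": 0, "z": -6, "roll": 0},
    {"gripper": 0, "x": 0, "y": 0, "z": -6, "roll": 0},
    {"gripper": 0, "x": -35, "y": 0, "z": 0, "roll": 0},
    {"gripper": 0, "x": -35, "y": 0, "z": 0, "roll": 0},
    {"gripper": 0, "x": -35, "y": 0, "z": 0, "roll": 0},
    {"gripper": 0, "x": -35, "y": 0, "z": 0, "roll": 0}
  ]
}}

```text
clock: 12.85
eef_pos: [0.565, 0.0963, 0.2522]
orientation: [-24.5, 88.9, -134.6]
wrist_force: [-0.1, 0.7, -0.3]
finger_gap: -0.0001
```

Request:
{"name": "move_arm", "arguments": {
  "rows": [
    {"gripper": 0, "x": 0, "y": 2.8, "z": 39.3, "roll": 0},
    {"gripper": 0, "x": 0, "y": 2.8, "z": 39.3, "roll": 0},
    {"gripper": 0, "x": 0, "y": 2.8, "z": 39.3, "roll": 0},
    {"gripper": 0, "x": 0, "y": 2.8, "z": 39.3, "roll": 0},
    {"gripper": 0, "x": 0, "y": 2.8, "z": 39.3, "roll": 0},
    {"gripper": 0, "x": 0, "y": 2.8, "z": 39.3, "roll": 0},
    {"gripper": 0, "x": 0, "y": 0, "z": 0, "roll": 0},
    {"gripper": 0, "x": 0, "y": 0, "z": 0, "roll": 0}
  ]
}}

```text
clock: 13.52
eef_pos: [0.499, -0.1336, 0.2551]
orientation: [-21.8, 88.9, -132.3]
wrist_force: [0.2, 0.6, 0.1]
finger_gap: -0.0002
```

```bash
python3 look.py w4
python3 - <<'E'
from dial import *
im=cv2.imread("pics/w4.png")[:,:,::-1].copy(); C=cam("wrist")
for ax in ([.522,.077],[.5229,.0772]): print(wing(im,C,np.array(ax)))
E
```

```text
13.5167 [ 0.499  -0.1336  0.2551] [ -21.82   88.93 -132.28] [-15.5  13.   30.  110.3  -6.4  59.   -3.2] -0.0002 [0.2  0.59 0.08]
tool y [ 0.937 -0.35  -0.007] z [-0.349 -0.937  0.017]
wing [324. 216.] 0.57 [ 0.5003 -0.1311  0.089 ]
capture_top [325. 215.] 0.97 [ 0.5007 -0.1324  0.082 ]
orange [ 434  186   55   57 1641] [461.4 213.8] [ 0.6011 -0.1664  0.09  ]
green [ 307  195   37   39 1127] [325.1 214.2] [ 0.5007 -0.1321  0.082 ]
[(np.float64(0.0), np.float64(179.0)), (np.float64(0.0), np.float64(178.0)), (np.float64(0.0), np.float64(177.0))]
[(np.float64(0.0), np.float64(179.0)), (np.float64(0.0), np.float64(178.0)), (np.float64(0.0), np.float64(177.0))]
```

View pics/w4.png

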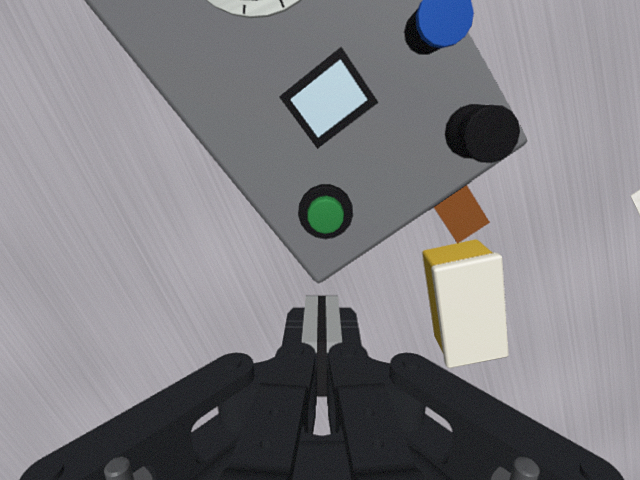

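The button is at (325, 214), with its position confirmed at (0.5007, −0.132); the dial is out of this view. I'll check it with the fixed cameras before pressing.

```bash
python3 side.py c8
```

```text
side [(0.49, -17.0), (0.49, -19.0), (0.49, -20.0)]
scene [(0.47, -27.0), (0.45, -28.0), (0.45, -29.0)]
```

View pics/c8.png

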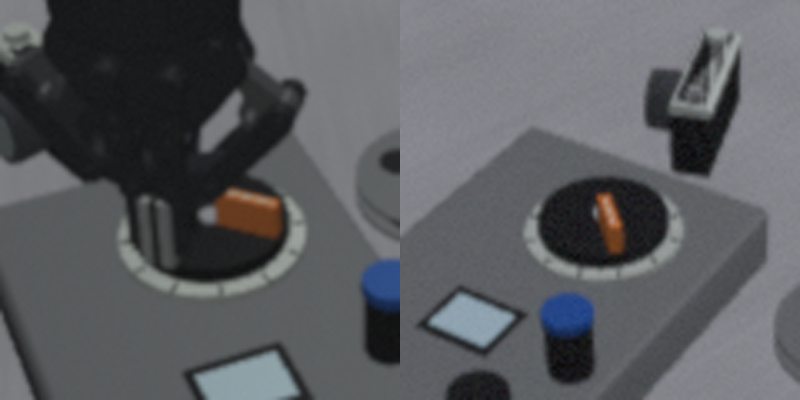

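Request:
{"name": "move_arm", "arguments": {
  "rows": [
    {"gripper": 0, "x": 35, "y": 2, "z": -4.6, "roll": 0},
    {"gripper": 0, "x": 35, "y": 0, "z": 0, "roll": 0},
    {"gripper": 0, "x": 35, "y": 0, "z": 0, "roll": 0},
    {"gripper": 0, "x": 30, "y": 0, "z": 0, "roll": 0},
    {"gripper": 0, "x": 5, "y": 0, "z": 0, "roll": 0},
    {"gripper": 0, "x": 0, "y": 0, "z": 0, "roll": 0},
    {"gripper": 0, "x": 0, "y": 0, "z": 0, "roll": 0}
  ]
}}

```text
clock: 14.4
eef_pos: [0.5021, -0.1298, 0.1155]
orientation: [-20.2, 88.9, -130.4]
wrist_force: [-0.1, 0.9, 0.3]
finger_gap: 0.0004
```

```bash
python3 rel.py
```

```text
t 14.4 pos [ 0.5021 -0.1298  0.1155] y ang -20.2 tilt [-0.012 -0.014 -1.   ] q(y,z) mm 52.6 200.9 F_yz [-0.36 -0.39 -0.82] j [-11.  24.  26. 118. -14.  42.   3.]
```

Request:
{"name": "move_arm", "arguments": {
  "rows": [
    {"gripper": 0, "x": 3, "y": 0, "z": 2, "roll": 0},
    {"gripper": 0, "x": 3, "y": 0, "z": 0, "roll": 0},
    {"gripper": 0, "x": 3, "y": 0, "z": 0, "roll": 0},
    {"gripper": 0, "x": 3, "y": 0, "z": 0, "roll": 0},
    {"gripper": 0, "x": 3, "y": 0, "z": 0, "roll": 0},
    {"gripper": 0, "x": 0, "y": 0, "z": 0, "roll": 0}
  ]
}}

```text
clock: 14.9
eef_pos: [0.5013, -0.1322, 0.101]
orientation: [-20.2, 89.0, -130.4]
wrist_force: [-1.2, 1.1, 9.4]
finger_gap: 0.0004
```

Request:
{"name": "move_arm", "arguments": {
  "rows": [
    {"gripper": 0, "x": 1, "y": 0, "z": 0, "roll": 0},
    {"gripper": 0, "x": 0, "y": 0, "z": 0, "roll": 0},
    {"gripper": 0, "x": 0, "y": 0, "z": 0, "roll": 0}
  ]
}}

```text
clock: 15.15
eef_pos: [0.5013, -0.1322, 0.1008]
orientation: [-20.1, 89.0, -130.3]
wrist_force: [-2.4, 1.6, 17.7]
finger_gap: -0.0002
```

Request:
{"name": "move_arm", "arguments": {
  "rows": [
    {"gripper": 0, "x": -6, "y": 0, "z": 0, "roll": 0},
    {"gripper": 0, "x": -10, "y": 0, "z": 0, "roll": 0},
    {"gripper": 0, "x": -35, "y": 0, "z": 0, "roll": 0},
    {"gripper": 0, "x": -40, "y": 0, "z": 0, "roll": 0},
    {"gripper": 0, "x": -40, "y": 0, "z": 0, "roll": 0},
    {"gripper": 0, "x": -20, "y": 20, "z": 20, "roll": 0},
    {"gripper": 0, "x": 0, "y": 0, "z": 0, "roll": 0},
    {"gripper": 0, "x": 0, "y": 0, "z": 0, "roll": 0}
  ]
}}

```text
clock: 15.82
eef_pos: [0.5144, -0.1568, 0.2512]
orientation: [-16.8, 89.0, -127.1]
wrist_force: [-0.5, 0.5, -0.8]
finger_gap: 0.0002
```

```bash
python3 rel.py; python3 look.py w5|tail -4; python3 side.py c9
python3 - <<'E'
from h import *
for n in("side","scene"):
    manip.get_image(n)
    for q,z in(("canister_a",.06),("loupe",.06),("dial_axis",.078),("capture_top",.082)):
        for k in manip.mark_of(n,q)[:1]: print(n,q,onz(cam(n),k["point"],z).round(4))
E
```

```text
t 15.82 pos [ 0.5144 -0.1568  0.2512] y ang -20.3 tilt [-0.011 -0.014 -1.   ] q(y,z) mm 74.1 221.9 F_yz [ 0.85 -0.67 -0.33] j [-13.  16.  31. 108.  -8.  59.   1.]
tool y [ 0.938 -0.347 -0.005] z [-0.347 -0.938  0.017]
capture_top [295. 196.] 0.56 [ 0.4998 -0.1321  0.082 ]
orange [ 411  168   57   59 1763] [439.5 197.5] [ 0.6032 -0.1697  0.09  ]
green [ 278  176   38   40 1186] [296.3 195.6] [ 0.501  -0.1326  0.082 ]
side [(0.0, 179.0), (0.0, 178.0), (0.0, 177.0)]
scene [(0.46, -27.0), (0.45, -28.0), (0.45, -29.0)]
side canister_a [ 0.6247 -0.0317  0.06  ]
side loupe [ 0.6334 -0.1128  0.06  ]
side dial_axis [0.5273 0.0694 0.078 ]
side capture_top [ 0.497  -0.1352  0.082 ]
scene canister_a [ 0.6254 -0.0285  0.06  ]
scene loupe [ 0.6333 -0.1173  0.06  ]
scene dial_axis [0.5163 0.0771 0.078 ]
scene capture_top [ 0.5023 -0.133   0.082 ]
```

View pics/c9.png

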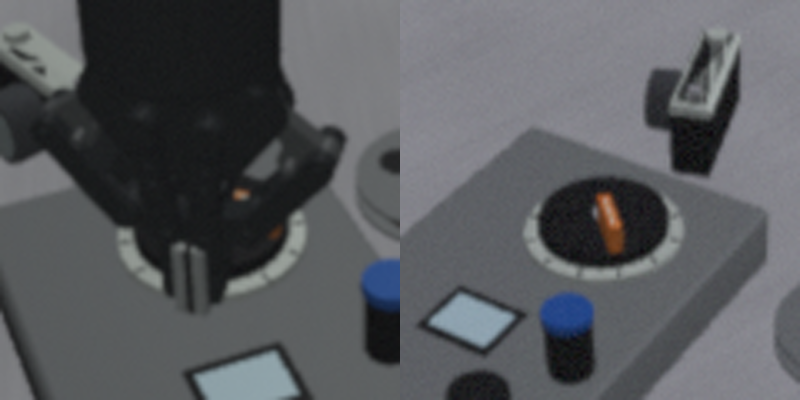

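The dial is unchanged at about −27°, 120° on from its start. The button is back up and the loose things I checked have not moved.

```bash
python3 -c "
from cell import manip
print(manip.hand_in())"
```

```text
the job is handed in; nothing more can be done
None
```

I pushed the dial wing clockwise four clicks with the shut fingertip, then pressed the green button right down, let it come back up and handed in at about 16 s.

- **Dial:** the wing stood at about 93° at the start and reads about −27° in the scene camera, before and after the press: 120°, or four clicks. The largest push I read at the wing was about 3.3 N. After each click the force dropped back to near zero as the dial snapped on.
- **Button:** the finger stopped against the button's end stop at 6 mm of travel. The force was 9 N, then 18 N after I pressed 1 mm further to be sure; 4 N would have held it down. I then lifted clear. The pictures give the button's position over the table but not its height, so I did not measure its return directly.
- **Other things:** canister_a and the loupe read within about 5–10 mm of where they were, which is the detector's own scatter. The photo camera looked unmoved. I did not measure canister_b, the slide box or the reel again; the arm never went near them.
- **Checks that disagreed or failed:**
  - The side camera's wing angle was unreliable because the gripper was in the way. It read between −33° and −13° after the fourth click, and gave nothing at the end.
  - After the third click both cameras gave loose angles, from −10° to 9°, so I relied on the force drop there.

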